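# Load a turned column into the vee of the drilling jig and clamp it

### The arm

A 6-joint arm with a two-finger parallel gripper is mounted at the origin on the work surface. World frame = base frame: x ahead of the robot, y to its left, z up, the work surface at z = 0. Lengths are in m, angles in degrees, forces in N, time in s.
With the tool pointing down it reaches from about 0.4 to 0.825 m from the base axis. Payload 7 kg.
Tool frame: the origin (TCP) lies midway between the tips of the shut fingers; the grasp point (between the pads) lies 19 mm behind it (r.grasp_offset is the distance from the TCP to the grasp point, in m); z points along the fingers, x is the direction in which the jaws open and shut, and the axes are right-handed (so a half turn about z gives the same grasp; the last joint's range is limited). The gripper opens to 88 mm and grips with 3 to 60 N. Pads are 19 mm wide; open, the fingers measure 130 mm over their backs; the gripper's body (78 mm by 193 mm) begins 47 mm behind the grasp point.
Start: joints at [-60.04, 20.546, 0.682, 0, -70.136, -16.507], TCP at [0.157, -0.656, 0.227] pointing down, gripper open.
Joint ranges: [-176.03, 176.03], [-82.01, 121.73], [-58.28, 71.71], [-173.87, 95.51], [-174.79, -0.11], [-173.66, 173.66]. Speed limits (degrees/s): [136.94, 136.94, 172.46, 180, 180, 180].

### API

Orientations are given as a 3x3 rotation matrix whose columns are the frame's x, y, z axes.
In Python, from rig import r, kinematics, get_image, camera_model gives the robot as it stands. Calls block until the motion is done:
- r.reach(position, orientation): joint-space move of the TCP to a pose.
- r.movel(position, max_speed=0.15, rot=None, stop_force=None): straight line of the TCP; rot=None keeps the orientation; max_speed is the mean speed in m/s. With stop_force (N) it stops when the force on the tool has changed by that much, and returns True; else False.
- r.goto_joints(angles): joint-space move.
- r.ungrasp() and r.grasp(effort=None): open the fingers fully, or close them until they stop; effort is the grip in N (None keeps the last).
- r.pause(seconds).
- kinematics.solve_ik(position, orientation): joint angles nearest the present ones, or None.
- get_image(name): name is "side" or "top"; returns the picture (480x640x3 uint8, red, green, blue); there is no depth.
- camera_model(name): a dict with "mtx" (3x3 intrinsics, pixels), "D" ([k1, k2, p1, p2, k3] as OpenCV has them; the pictures are not rectified), "eye" and "attitude" of the camera in the world. Camera axes: x right, y down, z forward; pixel columns grow to the right and rows downward; lengths in m; the calibration is good to about 2 mm. A picture is of the moment at which its call begins. camera_model takes no time and is no camera call.
A pose or a line that the arm cannot do raises r.Unreachable and nothing moves.
- r.finish_job(): hands the job in, once; it reports no verdict.
Readings, each from a call of its own:
- r.get_clock(): time.
- r.get_qpos(): joint angles.
- r.get_joint_vel(): joint speeds.
- r.get_joint_efforts(): joint torques, N m.
- r.get_ee_pos(): TCP position.
- r.get_tcp_rot(): TCP orientation.
- r.get_contact_force(): force on the tool from outside, world axes, zero at the start.
- r.get_torque(): the same for the moment, N m.
- r.get_gripper_width(): finger opening in m.
Only numpy, scipy, OpenCV 4.12 (cv2) and the standard library are available. Lean on these libraries where they do the work, as an engineer would, in place of code of your own. Each camera call takes 0.05 s, during which the arm holds its last target. There are 200 camera calls.

### The job

Roll the turned wooden column across the ledge of the drilling jig into its vee, without lifting it off the jig, then take the gripper off it so that it settles and centres itself. Next slide it along the vee until its end is home against the end block, and only then push the toggle clamp's red handle fully down so that the pad holds the column. Keep clear of the drill hanging over the vee, and leave the pot, jar, tray and mallet where they stand.

Things in the scene. Friction and masses are not known exactly. Their poses are not given: they have to be found in the camera images.
- jig: Cross-drilling jig of light wood, fixed to the bench, base board 295 x 330 x 18 mm. From the robot's side to the far side: front lip, flat ledge, vee groove, drill column. Origin on the bench top under the middle of the vee; x across the vee away from the robot, y along the vee towards the end block with the clamp, z up.
- ledge_edge (a point): Middle of the ledge's edge at the vee, axes as the jig's: 22 mm on the robot's side of the vee's middle line, 40 mm above the bench. The flat ledge reaches from here 93 mm back towards the robot and from y = -105 to +105 mm; along its near edge a lip 8 mm wide stands 6 mm proud.
- stop_face (a point): Point on the end block's stop face which the column's end will touch, 90 mm along the jig's y from the middle, 53 mm above the bench; axes as the jig's. The block is 56 mm wide, 72 mm tall and 75 mm long; the clamp stands on it.
- vee_seat (a point): Where the column's centre lies when it is seated in the vee with its end against the end block: 53 mm above the bench, over the jig's origin; axes as the jig's. The vee is 90 degrees, its bottom 18 mm above the bench; the near face rises to the ledge (40 mm), the far face to 46 mm at x = +28 mm. It runs from y = -95 to +85 mm.
- column: The turned column, dark wood, 0.2 to 0.4 kg: a round shaft 50 mm in diameter and 150 mm long with a 24 mm round tenon, 15 mm long and lighter in colour, on each end; 180 mm over all. Origin at its centre, y along its axis.
- column_center (a point): Centre of the column; y along its axis (x, z turn as it rolls). It starts on the ledge, roughly parallel to the vee, centre 65 mm above the bench and 20 to 45 mm short of its final place along the vee. It does not roll by itself on the ledge; once its centre is pushed past the ledge's edge it drops 12 mm into the vee and centres itself.
- drill: Drill fixed upright over the vee; origin and axes as the jig's. At x = y = 0: bit tip 112 mm above the bench, 8 mm thick; chuck 38 mm across from 150 mm up; collar and green motor 72 mm across, 201 to 383 mm. A bracket leads to a 30 mm column at x = +125 mm. It blocks a gripper coming straight down there; one tilted 20 to 45 degrees, leaning back to the robot, passes.
- clamp_arm (a joint): Angle of the toggle clamp's arm (rad): about 0 (up to 0.05) closed, level over the column; 1.35 up, out of the way (the start). Its pivot stands on the end block, 110 mm along the jig's y, 100 mm above the bench. A link couples it to the red handle: pushing the handle down brings the arm down and locks it over centre in the last few mm.
- clamp_pad: Black rubber pad, 18 mm across, under the end of the clamp's arm. Closed, it presses on top of the shaft 58 mm from the jig's middle towards the end block.
- clamp_grip (a point): Middle of the red grip of the clamp's handle, a round bar 16 mm thick and 75 mm long; x as the jig's, y along the handle outwards. At the start the handle slants up at 50 to 60 degrees above level, pointing away from the column. It moves at about 5 N, up to 15 N at the very end, and stays where it is left.
- grip_down (a point): Where the middle of the grip lies when the handle is fully down: level, 202 mm along the jig's y, 114 mm above the bench; axes as the jig's. On its way down the grip swings outwards in an arc of about 88 mm radius about a pin inside the clamp, which lies 88 mm back from the grip along the handle itself rising 13 mm and moving 9 mm towards the column.
- brush_pot: Black pot of brushes, 80 mm in diameter, 95 mm tall, brushes to about 225 mm; origin under its centre.
- varnish_jar: Amber jar with a dark lid, 68 mm in diameter, 90 mm tall; origin under its centre.
- screw_tray: Orange open tray 100 x 140 x 38 mm; origin under its centre.
- mallet: Wooden mallet lying flat, handle 24 mm thick, head 60 x 110 x 56 mm, 255 mm long; origin near the middle of its length on the bench, x towards the head.
Not all that is in view belongs to the job. There is more than one size of the column; the one meant has the size given above.

How it is judged (in metres and radians):
On the way, in this order (a step that is already met when the one before it is completed fails the run):
1. the column lies settled in the vee, with the gripper off it and the clamp still up (x of column_center in the frame of vee_seat between -0.004 and 0.004 m and z of column_center in the frame of vee_seat below 0.003 m and angle between the y axis of column_center and the y axis of vee_seat, either way round below 0.04 rad and contact force between the fingers and column below 0.3 N and linear speed of column below 0.02 m/s and value of joint clamp_arm above 0.6 rad), for 0.3 s.
2. the column's end is home against the end block, with the clamp still up (x of column_center in the frame of vee_seat between -0.004 and 0.004 m and z of column_center in the frame of vee_seat below 0.003 m and angle between the y axis of column_center and the y axis of vee_seat, either way round below 0.04 rad and y of column_center in the frame of vee_seat above -0.003 m and value of joint clamp_arm above 0.6 rad), for 0.2 s.
At the end, for the whole second after the job is handed in: The column rests in the vee (axis within 4 mm of its middle, at most 3 mm high, parallel within 0.04 rad), its end within 3 mm of the end block; the clamp is closed: grip within 5 mm of fully down, arm within 0.08 rad of level, pad pressing on the column with over 3 N (x of column_center in the frame of vee_seat between -0.004 and 0.004 m and z of column_center in the frame of vee_seat below 0.003 m and angle between the y axis of column_center and the y axis of vee_seat, either way round below 0.04 rad and y of column_center in the frame of vee_seat above -0.003 m and z of clamp_grip in the frame of grip_down below 0.005 m and value of joint clamp_arm below 0.08 rad and contact force between clamp_pad and column above 3 N and linear speed of column below 0.01 m/s); the robot touches nothing.
It fails at once if the column is lifted off the jig (z of column_center in the frame of vee_seat above 0.035 m).
It fails at once if the column falls off the jig (z of column_center in the frame of vee_seat below -0.012 m).
It fails at once if the drill is struck (over 8 N) (contact force between drill and anything else above 8 N).
It fails at once if the pot, jar, tray or mallet is shoved away (over 30 mm) (distance of any of brush_pot, varnish_jar, screw_tray, mallet from where it was at the start of the episode above 0.03 m).
It also fails if it takes over 69 s, if anything falls off the work surface, if the arm or the gripper's body presses on something with over 40 N, if the wrist force passes 120 N, or if a joint passes its speed limit or range.

## Working session

There is one attempt and no reset: what is moved stays moved. The work goes in short steps, each a Python script; the robot and the scene stay as the last script left them, time stands still between calls to the robot, and variables do not carry over. Pictures are saved under pics/ and viewed, about 8 in all and at most 12, crops included, and the job is handed in when it is done.

```bash
mkdir -p pics; ls
python3 - <<'E'
from rig import r, kinematics, get_image, camera_model
import cv2
for n in("side","top"):
    im=get_image(n); cv2.imwrite(f"pics/{n}0.png",im[:,:,::-1])
    m=camera_model(n); print(n,m)
print(r.get_clock())
E
```

```text
pics
side {'mtx': array([[479.40829386,   0.        , 322.8583229 ],
       [  0.        , 479.40829386, 239.48834396],
       [  0.        ,   0.        ,   1.        ]]), 'D': array([-0.12413208,  0.        ,  0.        ,  0.        ,  0.        ]), 'eye': array([0.04367445, 0.66307785, 0.68708942]), 'attitude': array([[-0.81203282, -0.33996151,  0.47437209],
       [-0.58360676,  0.46964528, -0.66244733],
       [ 0.00241998, -0.81477572, -0.57977122]])}
top {'mtx': array([[483.4920657 ,   0.        , 331.84980894],
       [  0.        , 483.4920657 , 243.44140577],
       [  0.        ,   0.        ,   1.        ]]), 'D': array([-0.0099795,  0.       ,  0.       ,  0.       ,  0.       ]), 'eye': array([ 0.43743055, -0.01489886,  1.27274962]), 'attitude': array([[ 0.01306275, -0.99424289,  0.10635054],
       [-0.99991203, -0.01274398,  0.00367638],
       [-0.00229989, -0.10638921, -0.9943219 ]])}
0.1
```

View pics/top0.png

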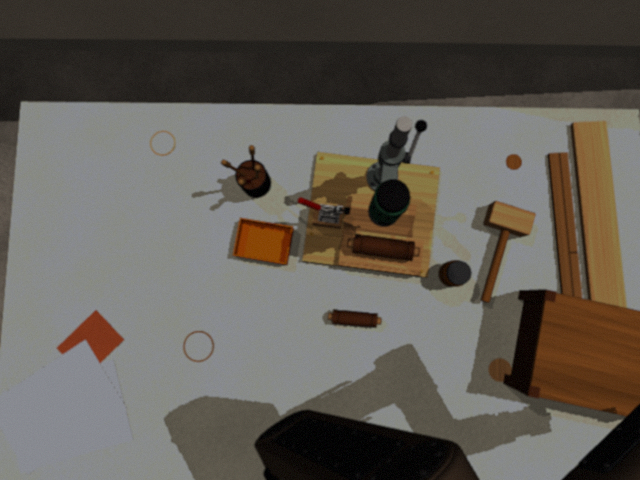

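View pics/side0.png

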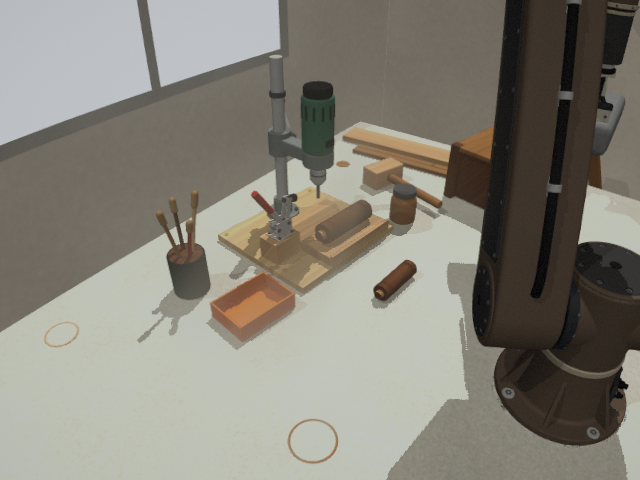

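The top view shows two turned columns: one on the jig's ledge at about (385,247), the other on the bench at (354,318), smaller. The one on the ledge fits the description. The jig board's corners are near (316,153), (440,166), (428,274) and (303,264), the red handle at (310,203), the drill motor at (390,200), and the end block and clamp lie on the left (+y). I'll confirm in an enlarged crop.

```bash
cat > h.py <<'E'
import numpy as np, cv2
from rig import r, kinematics, get_image, camera_model
def ray(n,uv):
    m=camera_model(n)
    p=cv2.undistortPoints(np.array(uv,float).reshape(-1,1,2),m['mtx'],m['D']).reshape(-1,2)
    d=np.c_[p,np.ones(len(p))]@np.array(m['attitude']).T
    return np.array(m['eye']),d
def onz(n,uv,z):
    e,d=ray(n,uv); return e+d*((z-e[2])/d[:,2])[:,None]
def tri(a,b):
    e1,d1=ray('top',[a]);e2,d2=ray('side',[b])
    A=np.c_[d1[0],-d2[0]];s=np.linalg.lstsq(A,e2-e1,rcond=None)[0]
    p,q=e1+s[0]*d1[0],e2+s[1]*d2[0]; return (p+q)/2,np.linalg.norm(p-q)
def proj(n,P):
    m=camera_model(n);R=np.array(m['attitude']).T
    return cv2.projectPoints(np.array(P,float).reshape(-1,3),cv2.Rodrigues(R)[0],-R@m['eye'],m['mtx'],m['D'])[0].reshape(-1,2)
def crop(im,x,y,w,h,k,name):
    c=np.clip(im[y:y+h,x:x+w].astype(float)*(1.6 if k>4 else 1),0,255).astype('uint8')
    cv2.imwrite('pics/'+name,cv2.resize(c,None,fx=k,fy=k,interpolation=cv2.INTER_CUBIC)[:,:,::-1])
E
python3 - <<'E'
from h import *
a=cv2.imread('pics/top0.png')[:,:,::-1]; crop(a,292,110,155,175,5,'t1.png') if 0 else crop(a,290,145,156,136,5,'t1.png')
b=cv2.imread('pics/side0.png')[:,:,::-1]; crop(b,210,170,195,125,4,'s1.png')
c=onz('top',[(316,153),(440,166),(428,274),(303,264)],.018);print(c)
print([np.linalg.norm(c[i]-c[i-1]) for i in range(4)])
E
```

```text
[[ 0.81342981  0.0351346   0.018     ]
 [ 0.78217064 -0.29479832  0.018     ]
 [ 0.49516496 -0.26054073  0.018     ]
 [ 0.5169495   0.06400392  0.018     ]]
[np.float64(0.29788253838145506), np.float64(0.33141042497664036), np.float64(0.28904297475571944), np.float64(0.32527494892439324)]
```

View pics/t1.png

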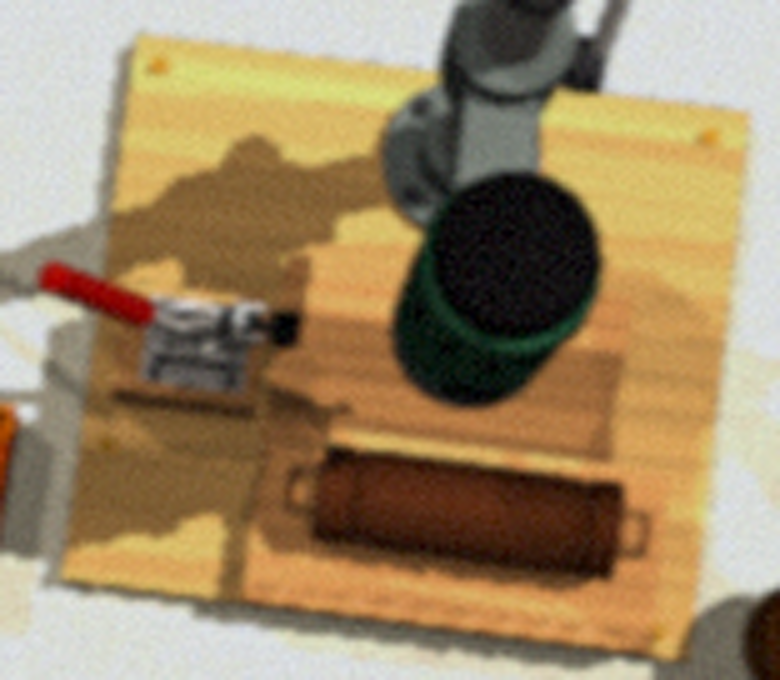

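View pics/s1.png

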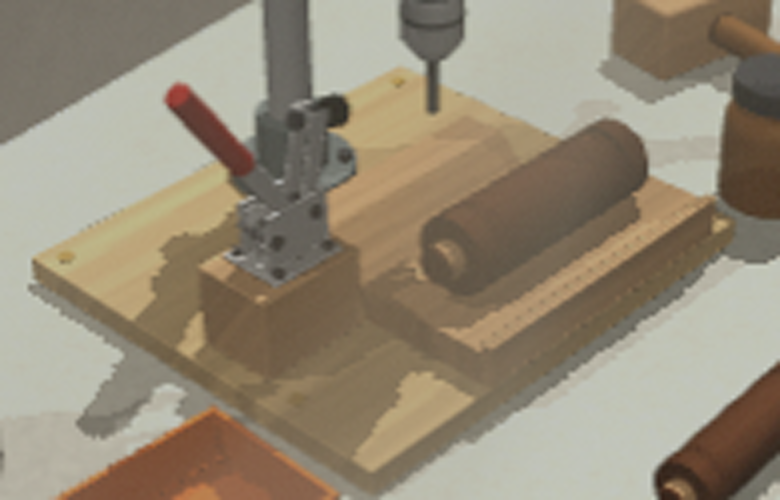

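The crops confirm the target: the large dark column with light tenons on the ledge. The clamp arm is up with its red handle slanting outwards, the bit tip shows at side crop (433,110), and the end block top corners are at side crop (202,268), (268,303) and (358,245). Next I compute the jig pose from these and the column's pose.

Run:
```python
from h import *
T=lambda u,v:((u+.5)/5-.5+290,(v+.5)/5-.5+145)
S=lambda u,v:((u+.5)/4-.5+210,(v+.5)/4-.5+170)
np.set_printoptions(precision=4,suppress=True)
ct=onz('top',[T(137,35),T(750,110),T(688,660),T(62,578)],.018)
cs=onz('side',[S(33,262),S(372,472)],.018)
print('corners top',ct,'side (far-left, near-left)',cs)
# rigid fit: order (+x,+y),(+x,-y),(-x,-y),(-x,+y)
B=np.array([[147.5,165],[147.5,-165],[-147.5,-165],[-147.5,165]])/1e3
P=ct[:,:2]; q=P-P.mean(0)
th=np.arctan2((B[:,0]*q[:,1]-B[:,1]*q[:,0]).sum(),(B*q).sum()); print('yaw',np.degrees(th),'centre',P.mean(0))
c,s=np.cos(th),np.sin(th);R=np.array([[c,-s],[s,c]])
tip=onz('side',[S(433,111)],.112)[0];print('tip',tip)
blk=onz('side',[S(202,268),S(268,303),S(358,245)],.072);print('block',blk)
J=lambda X:(np.atleast_2d(X)[:,:2]-tip[:2])@R
print('in jig(tip origin): centre',J(P.mean(0)),'block',J(blk),'corners',J(ct))
print('ledge lip corners',J(onz('side',[S(482,350),S(713,198)],.046)))
print('ledge/vee top view',J(onz('top',[T(330,428),T(612,458)],.040)))
print('shaft end face centers top',J(onz('top',[T(320,497),T(616,530)],.065)))
print('tenon ends top',J(onz('top',[T(290,489),T(648,533)],.065)))
print('tenon end side',J(onz('side',[S(452,262)],.065)))
print('grip tip', [tri(T(47,277),S(178,97))], 'grip low',tri(T(150,313),S(248,165)))
h=tri(T(47,277),S(178,97))[0];l=tri(T(150,313),S(248,165))[0];print(J(h),h[2],J(l),l[2])
```

```text
corners top [[ 0.8173  0.0325  0.018 ]
 [ 0.7805 -0.2937  0.018 ]
 [ 0.4884 -0.2584  0.018 ]
 [ 0.5268  0.0668  0.018 ]] side (far-left, near-left) [[0.8103 0.0345 0.018 ]
 [0.5234 0.066  0.018 ]]
yaw -6.6830327001548095 centre [ 0.6533 -0.1132]
tip [ 0.6239 -0.1265  0.112 ]
block [[ 0.667   0.0335  0.072 ]
 [ 0.6156  0.0372  0.072 ]
 [ 0.6103 -0.0355  0.072 ]]
in jig(tip origin): centre [[0.0276 0.0166]] block [[ 0.0241  0.164 ]
 [-0.0273  0.1617]
 [-0.0241  0.0888]] corners [[ 0.1735  0.1804]
 [ 0.175  -0.1479]
 [-0.1192 -0.1468]
 [-0.119   0.1807]]
ledge lip corners [[-0.1187  0.0887]
 [-0.1215 -0.1219]]
ledge/vee top view [[-0.0259  0.0529]
 [-0.0227 -0.0927]]
shaft end face centers top [[-0.0648  0.0542]
 [-0.0621 -0.0951]]
tenon ends top [[-0.0627  0.0697]
 [-0.0616 -0.1111]]
tenon end side [[-0.068   0.0577]]
grip tip [(array([0.6474, 0.0628, 0.2027]), np.float64(0.004421356412785848))] grip low (array([0.6431, 0.0184, 0.1411]), np.float64(0.003595986629914128))
[[0.0012 0.1907]] 0.2026966172175983 [[0.0022 0.1462]] 0.14110682895881194
```

```bash
cat >> h.py <<'E'
TH=np.radians(-6.68);O=np.array([.6239,-.1265,0])
RJ=np.array([[np.cos(TH),-np.sin(TH),0],[np.sin(TH),np.cos(TH),0],[0,0,1]])
W=lambda x,y,z:O+RJ@np.array([x,y,z])
def toJ(P): return (np.atleast_2d(P)-O)@RJ
E
cat > ov.py <<'E'
from h import *
L=lambda *p:p
F=[(L((-.022,-.095,.04),(-.022,.085,.04)),(0,255,255)),(L((.028,-.095,.046),(.028,.085,.046)),(0,255,255)),(L((0,-.095,.018),(0,.085,.018)),(0,255,255)),
(L((-.115,-.105,.04),(-.022,-.105,.04),(-.022,.105,.04),(-.115,.105,.04),(-.115,-.105,.04)),(255,0,255)),
(L((-.028,.09,.072),(.028,.09,.072),(.028,.165,.072),(-.028,.165,.072),(-.028,.09,.072)),(0,255,0)),
(L((0,0,.112),(0,0,.15)),(255,0,0)),(L((.036,0,.383),(0,.036,.383),(-.036,0,.383),(0,-.036,.383),(.036,0,.383)),(255,0,0)),
(L((-.123,-.148,.018),(-.123,.18,.018),(.172,.18,.018),(.172,-.148,.018),(-.123,-.148,.018)),(0,0,255))]
out=[]
for n,(x,y,w,h,k) in {'top':(290,145,156,136,5),'side':(210,170,195,135,4)}.items():
    a=cv2.imread(f'pics/{n}0.png')[y:y+h,x:x+w]
    a=cv2.resize(np.clip(a*1.4,0,255).astype('uint8'),None,fx=k,fy=k,interpolation=cv2.INTER_CUBIC)
    for p,c in F:
        q=(proj(n,[W(*i) for i in p])-[x,y]+.5)*k-.5
        cv2.polylines(a,[q.round().astype(np.int32)],False,c,1)
    out.append(cv2.resize(a,(520,int(a.shape[0]*520/a.shape[1])))) if 0 else out.append(a)
cv2.imwrite('pics/ov_t.png',out[0]);cv2.imwrite('pics/ov_s.png',out[1])
E
python3 ov.py
```

```text
(no output)
```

View pics/ov_t.png

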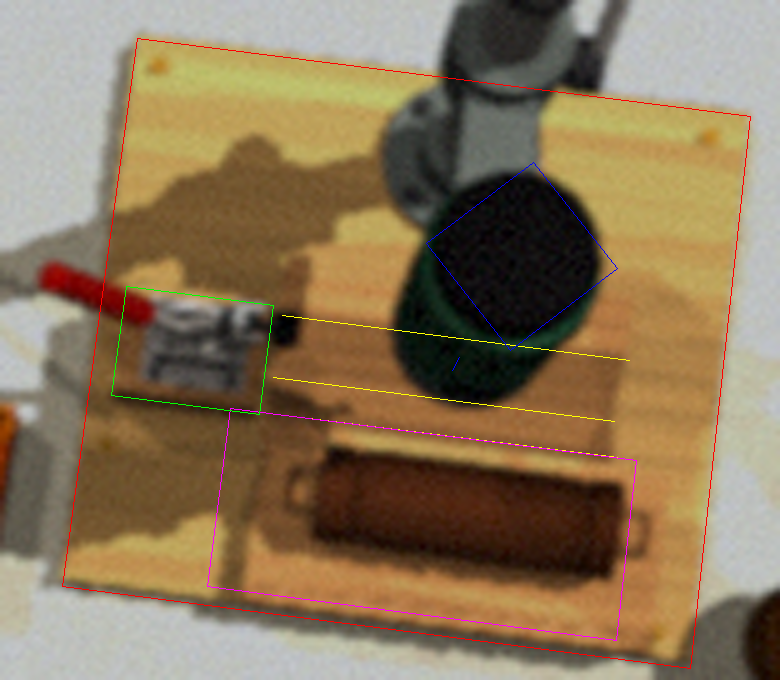

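View pics/ov_s.png

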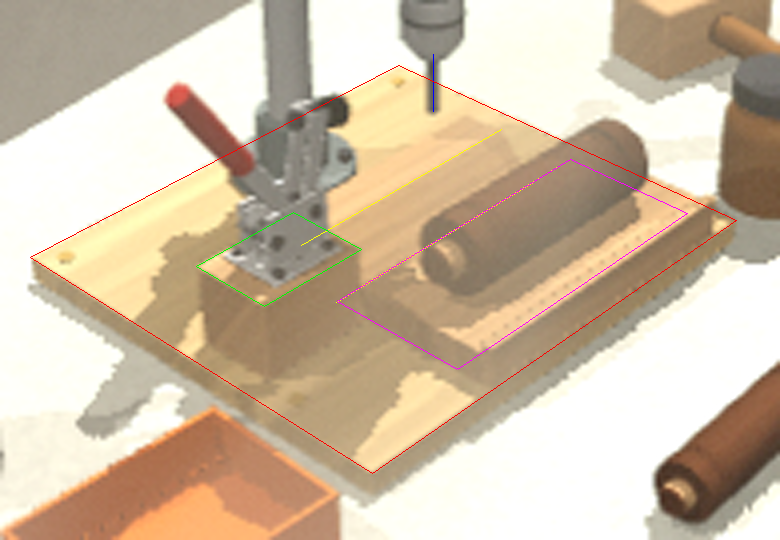

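The overlay agrees with the board, the end block, the vee and the bit to a couple of mm in both views. The exception is the ledge, which appears about 10–16 mm further to −y. Next I check the column ends across the two views, the handle geometry, and reachability of tilted poses.

Run:
```python
from h import *
np.set_printoptions(precision=4,suppress=True)
for y in (.0697,.0577):
    print((proj('side',[W(-.063,y,.065)])-[210,170]+.5)*4-.5,(proj('top',[W(-.063,y,.065)])-[290,145]+.5)*5-.5)
# colour segmentation of shaft (dark brown) in the top view -> minAreaRect
a=cv2.imread('pics/top0.png'); hsv=cv2.cvtColor(a,cv2.COLOR_BGR2HSV)
m=((a.max(2)<105)&(hsv[...,0]<14)&(hsv[...,1]>110)).astype('uint8')
m[:228]=0;m[268:]=0;m[:,:345]=0;m[:,425:]=0
c=max(cv2.findContours(m,0,2)[0],key=cv2.contourArea);print(cv2.minAreaRect(c))
b=cv2.boxPoints(cv2.minAreaRect(c));print(toJ(onz('top',b,.065)))
# tilted poses: tool z leaning; jaws along jig y or x
def Rt(tilt,az=0,jaw='y'):
    t=np.radians(tilt); z=RJ@np.array([np.sin(t),0,-np.cos(t)])
    x=RJ@np.array([0,1.,0]); 
    if jaw=='x': x=np.cross(x,z)
    return np.c_[x,np.cross(z,x),z]
for jaw in 'yx':
  for t in (0,15,30,40):
    for p in [(-.12,-.02,.07),(-.03,-.02,.08),(-.0,-.16,.06),(0,.15,.25),(0,.21,.125)]:
      R=Rt(t,jaw=jaw)
      print(jaw,t,p,[None if (q:=kinematics.solve_ik(W(*p),R*[[s,s,1]]))is None else q.round() if 0 else np.round(q) for s in (1,-1)])
```

```text
[[431.1147 267.5078]] [[289.9426 489.6165]]
[[445.4952 258.5715]] [[313.6374 492.6804]]
((382.6524353027344, 248.62802124023438), (65.7067642211914, 21.865446090698242), 6.34019136428833)
[[-0.096   0.0625  0.065 ]
 [-0.0408  0.0633  0.065 ]
 [-0.0378 -0.1017  0.065 ]
 [-0.0929 -0.1018  0.065 ]]
y 0 (-0.12, -0.02, 0.07) [array([   7.,   15.,  -30.,    0.,  -44., -104.]), array([  7.,  15., -30.,   0., -44.,  76.])]
y 0 (-0.03, -0.02, 0.08) [array([   5.,   22.,  -18.,    0.,  -50., -101.]), array([  5.,  22., -18.,   0., -50.,  79.])]
y 0 (-0.0, -0.16, 0.06) [array([ -9.,  28., -11.,   0., -51., -88.]), array([ -9.,  28., -11.,   0., -51.,  92.])]
y 0 (0, 0.15, 0.25) [array([  19.,   17.,   -2.,    0.,  -72., -116.]), array([ 19.,  17.,  -2.,   0., -72.,  64.])]
y 0 (0, 0.21, 0.125) [array([  24.,   23.,  -10.,    0.,  -57., -121.]), array([ 24.,  23., -10.,   0., -57.,  59.])]
y 15 (-0.12, -0.02, 0.07) [array([  10.,    8.,  -48.,   12.,  -20., -117.]), array([ 10.,   8., -48.,  12., -20.,  63.])]
y 15 (-0.03, -0.02, 0.08) [array([   7.,   15.,  -35.,    8.,  -26., -110.]), array([ 
[... 1982 characters left out ...]
([ 29.,  16., -29.,  16., -34., -48.]), array([ 29.,  16., -29.,  16., -34., 132.])]
x 30 (-0.12, -0.02, 0.07) [None, None]
x 30 (-0.03, -0.02, 0.08) [None, None]
x 30 (-0.0, -0.16, 0.06) [array([-10.,  19., -33., -10.,  -9.,  12.]), array([ -10.,   19.,  -33.,  -10.,   -9., -168.])]
x 30 (0, 0.15, 0.25) [array([ 26.,   1., -41.,  36., -27., -61.]), array([ 26.,   1., -41.,  36., -27., 119.])]
x 30 (0, 0.21, 0.125) [None, None]
x 40 (-0.12, -0.02, 0.07) [None, None]
x 40 (-0.03, -0.02, 0.08) [None, None]
x 40 (-0.0, -0.16, 0.06) [array([-18.,  18., -26., -47., -10.,  55.]), array([ -18.,   18.,  -26.,  -47.,  -10., -125.])]
x 40 (0, 0.15, 0.25) [None, None]
x 40 (0, 0.21, 0.125) [None, None]
```

```bash
cat >> h.py <<'E'
def Rt(tilt,jaw='y',flip=1):
    t=np.radians(tilt); z=RJ@np.array([np.sin(t),0,-np.cos(t)]); x=RJ@np.array([0,1.,0])
    if jaw=='x': x=np.cross(x,z)
    return np.c_[flip*x,flip*np.cross(z,x),z]
E
python3 - <<'E'
from h import *
np.set_printoptions(precision=4,suppress=True)
for t in (15,18,20,22):
    print(t,[None if (q:=kinematics.solve_ik(p,Rt(t)))is None else np.round(q) for p in (W(-.103,-.025,.051)-.13*Rt(t)[:,2],W(-.103,-.025,.051),W(-.052,-.025,.051),W(-.052,-.025,.051)-.13*Rt(t)[:,2])])
p=r.get_ee_pos();print(p,kinematics.solve_ik([p[0],p[1],.36],r.get_tcp_rot()))
print('pot',onz('top',[(253,178)],.095),'jar',onz('top',[(456,272)],.09))
T=lambda u,v:((u+.5)/5-.5+290,(v+.5)/5-.5+145)
print('ledge L/R in top',toJ(onz('top',[T(232,597),T(262,430)],.04)))
E
```

```text
15 [array([  10.,   -2.,  -39.,    7.,  -39., -112.]), array([   8.,   11.,  -47.,   13.,  -18., -117.]), array([   7.,   16.,  -40.,   10.,  -20., -112.]), array([   8.,    3.,  -33.,    6.,  -39., -109.])]
18 [array([  11.,   -5.,  -43.,   10.,  -35., -115.]), array([   7.,   10.,  -54.,   27.,   -9., -129.]), array([   7.,   15.,  -45.,   18.,  -13., -120.]), array([   9.,    1.,  -38.,    8.,  -34., -112.])]
20 [array([  12.,   -6.,  -46.,   12.,  -31., -118.]), None, None, array([   9.,   -1.,  -41.,   11.,  -31., -114.])]
22 [array([  12.,   -8.,  -50.,   15.,  -28., -121.]), None, None, array([  10.,   -2.,  -44.,   13.,  -27., -117.])]
[ 0.1569 -0.6561  0.2257] [-60.0407  17.9002  13.7962  -0.0177 -85.9794 -16.5114]
pot [[0.7246 0.1878 0.095 ]] jar [[ 0.4976 -0.315   0.09  ]]
ledge L/R in top [[-0.1187  0.0917  0.04  ]
 [-0.0315  0.0874  0.04  ]]
```

Run:
```python
from h import *
np.set_printoptions(precision=4,suppress=True)
R=Rt(15);z=R[:,2];p=r.get_ee_pos();a=W(-.105,-.024,.051)
r.movel([p[0],p[1],.36],.25)
r.reach(a-.15*z,R); r.movel(a-.05*z,.15); f0=r.get_contact_force()
print('stop',r.movel(a,.06,stop_force=6),toJ(r.get_ee_pos()),r.get_contact_force()-f0,r.get_clock())
crop(get_image('side'),190,120,240,170,3,'s2.png')
```

```text
stop False [[-0.1048 -0.024   0.0513]] [ 1.1546 -1.1984 -1.4053] 4.8417
```

View pics/s2.png

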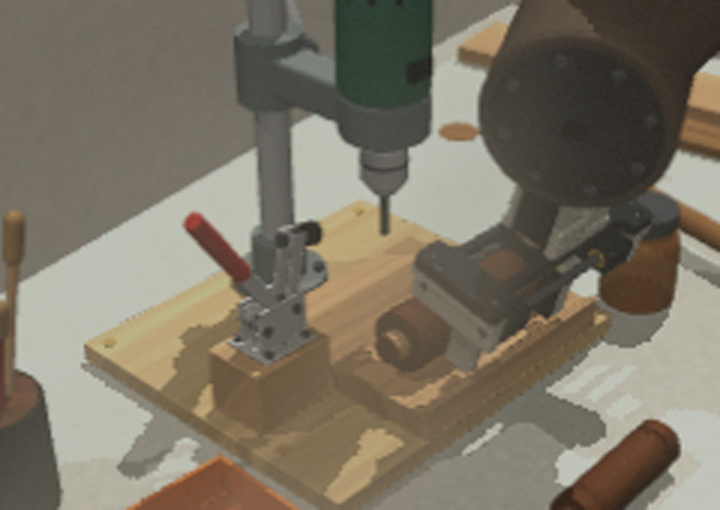

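The fingers are behind the column on the ledge with no contact. I'll check the wrist's clearance to the drill motor before pushing.

Run:
```python
from h import *
np.set_printoptions(precision=3,suppress=True)
U=lambda u,v:((u+.5)/3-.5+190,(v+.5)/3-.5+120)
for yy in (-.03,0,.03,.06):
    e,d=ray('side',[U(575,130),U(481,125),U(520,40)]); e=toJ(e)[0]; d=d@RJ
    print(yy,(e+d*((yy-e[1])/d[:,1])[:,None])[:,[0,2]])
```

```text
-0.03 [[-0.153  0.243]
 [-0.069  0.218]
 [-0.101  0.294]]
0 [[-0.173  0.26 ]
 [-0.093  0.237]
 [-0.124  0.31 ]]
0.03 [[-0.194  0.278]
 [-0.117  0.256]
 [-0.146  0.326]]
0.06 [[-0.215  0.296]
 [-0.141  0.275]
 [-0.169  0.342]]
```

Run:
```python
from h import *
from scipy.optimize import minimize_scalar
from scipy.spatial.transform import Rotation as Ro
np.set_printoptions(precision=3,suppress=True)
# d: radial-plane rotation about J5 centre leaves J1-J3 unchanged
R0=np.diag([1,-1,-1.]);p=np.array([.6,0,.2]);q0=np.array(kinematics.solve_ik(p,R0))
Rr=Ro.from_rotvec([0,np.radians(-10),0]).as_matrix()@R0
def f(d):
    q=kinematics.solve_ik(p+d*np.array([0,0,1])+d*Rr[:,2],Rr)
    return 1e3 if q is None else np.abs(np.array(q)-q0)[:4].max()
m=min(((f(d),d) for d in np.arange(.1,.4,.005)));print(m,q0)
d=m[1]
R=r.get_tcp_rot();P=np.array(r.get_ee_pos())-d*R[:,2];q=np.array(r.get_qpos())
ax=R@Ro.from_euler('z',0).as_matrix()[:,0]
print('J5 centre jig',toJ(P),q)
U=lambda u,v:((u+.5)/3-.5+190,(v+.5)/3-.5+120)
e,dd=ray('side',[U(575,130),U(481,125)]);e=toJ(e)[0];dd=dd@RJ;c=toJ(P)[0]
for yy in c[1]+np.array([.0,.02,.04,.06]):
    print(yy,(e+dd*((yy-e[1])/dd[:,1])[:,None])[:,[0,2]])
```

```text
(np.float64(3.942539613461161), np.float64(0.40000000000000024)) [ 18.643  14.604 -11.354   0.    -64.042 161.357]
J5 centre jig [[-0.209 -0.024  0.438]] [   8.427   11.217  -47.219   13.012  -17.442 -117.047]
-0.024013216807104665 [[-0.157  0.246]
 [-0.074  0.222]]
-0.004013216807104664 [[-0.17   0.258]
 [-0.09   0.235]]
0.015986783192895336 [[-0.184  0.27 ]
 [-0.106  0.247]]
0.03598678319289533 [[-0.198  0.282]
 [-0.122  0.26 ]]
```

Run:
```python
from h import *
from scipy.spatial.transform import Rotation as Ro
np.set_printoptions(precision=3,suppress=True)
R0=np.diag([1,-1,-1.]);p=np.array([.6,0,.2]);q0=np.array(kinematics.solve_ik(p,R0));a=np.radians(q0[0])
best=[]
for s in (-10,10):
    Rr=Ro.from_rotvec(np.radians(s)*np.array([-np.sin(a),np.cos(a),0])).as_matrix()@R0
    for d in np.arange(0,.4,.005):
        q=kinematics.solve_ik(p+d*np.array([0,0,1])+d*Rr[:,2],Rr)
        if q is not None: best.append((np.abs(np.array(q)-q0)[:4].max(),s,d,np.round(np.array(q)-q0,1)))
print(sorted(best,key=lambda t:t[0])[:3])
```

```text
[(np.float64(0.03814852152130577), 10, np.float64(0.38), array([  0.,  -0.,  -0.,   0., -10.,   0.])), (np.float64(0.042897126143879305), -10, np.float64(0.38), array([ 0.,  0.,  0.,  0., 10.,  0.])), (np.float64(0.059257109403381136), 10, np.float64(0.375), array([  0. ,   0. ,   0.1,   0. , -10. ,   0. ]))]
```

The round cap in the picture belongs to a wrist joint 0.38 m up the tool axis and offset to the left, so it is well clear of the drill. Next I push.

Run:
```python
from h import *
np.set_printoptions(precision=4,suppress=True)
f0=r.get_contact_force()
for x in (-.085,-.075,-.065,-.058,-.052):
    s=r.movel(W(x,-.024,.051),.03,stop_force=12)
    print(x,s,toJ(r.get_ee_pos()),(np.array(r.get_contact_force())-f0)@RJ,round(r.get_clock(),2))
    if s: break
r.movel(W(-.085,-.024,.053),.1);r.pause(.4)
cv2.imwrite('pics/side3.png',get_image('side')[:,:,::-1]);crop(get_image('side'),190,120,240,170,3,'s3.png')
```

```text
-0.085 False [[-0.0852 -0.0241  0.0508]] [ 0.3079 -0.7381 -0.2815] 5.71
-0.075 False [[-0.0749 -0.024   0.0509]] [-0.5578 -0.2731  0.1261] 6.19
-0.065 False [[-0.0649 -0.024   0.0509]] [-0.9205 -0.6519 -0.2932] 6.67
-0.058 False [[-0.0578 -0.024   0.051 ]] [-0.6064 -0.9999  0.3455] 7.06
-0.052 False [[-0.0518 -0.024   0.051 ]] [-0.4172 -0.2736 -0.3014] 7.41
```

View pics/s3.png

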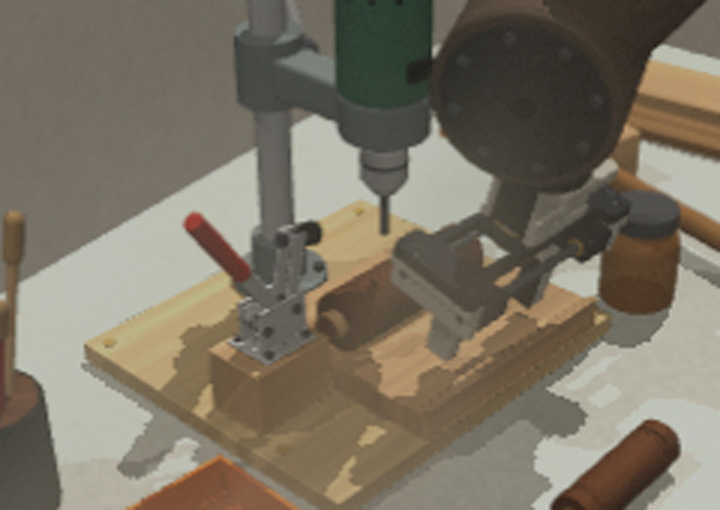

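The column's tenon end now shows at crop (335,325), so it lies in the vee. Next I measure it, and project the wrist axis to learn where the arm stands relative to the drill before I go round to the −y end.

Run:
```python
from h import *
np.set_printoptions(precision=3,suppress=True)
R=np.array(r.get_tcp_rot());P=np.array(r.get_ee_pos());q=np.array(r.get_qpos());print(q)
U=lambda u,v:((u+.5)/3-.5+190,(v+.5)/3-.5+120)
print('tenon end',toJ(onz('side',[U(335,325)],.053)))
# J5 axis in tool frame: from finite difference of solve_ik not available; numerically: pose change with J5 only
h=np.radians(q[0])
for d in (.1,.15,.2,.25,.3,.378):
    print(d,toJ(P-d*R[:,2]),(proj('side',[P-d*R[:,2]])-[190,120]+.5)*3-.5)
ax=np.array([-np.sin(h),np.cos(h),0])
for o in (.05,.1,.15,.2): print('off',o,(proj('side',[P-.378*R[:,2]+o*ax])-[190,120]+.5)*3-.5)
```

```text
[   7.849   12.744  -44.187   11.571  -18.896 -115.017]
tenon end [[0.    0.057 0.053]]
0.1 [[-0.111 -0.024  0.149]] [[516.102 228.757]]
0.15 [[-0.124 -0.024  0.198]] [[533.402 176.69 ]]
0.2 [[-0.137 -0.024  0.246]] [[551.813 121.186]]
0.25 [[-0.15  -0.024  0.294]] [[571.419  61.976]]
0.3 [[-0.163 -0.024  0.343]] [[592.305  -1.223]]
0.378 [[-0.183 -0.024  0.418]] [[ 627.643 -108.459]]
off 0.05 [[598.262 -86.22 ]]
off 0.1 [[566.043 -61.769]]
off 0.15 [[530.579 -34.781]]
off 0.2 [[491.386  -4.865]]
```

View pics/side3.png

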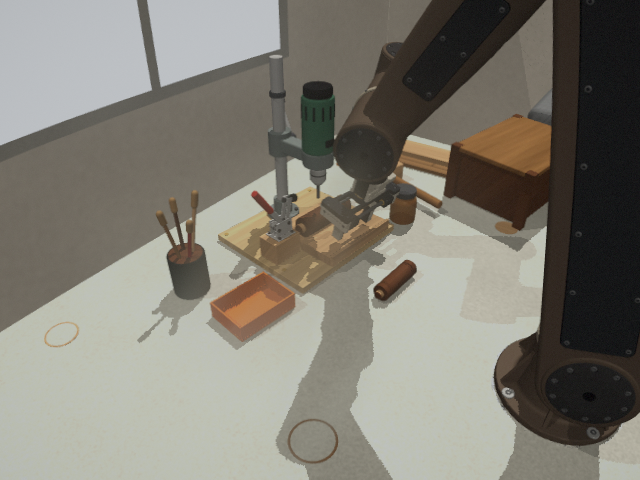

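The column's tenon end measures y≈57 mm, so it is about 33 mm short of home. The forearm's position relative to the drill is still unclear from one view, so I'll check it from the top camera.

Run:
```python
from h import *
a=get_image('top');cv2.imwrite('pics/top3.png',a[:,:,::-1])
c=np.clip(a[100:420,230:560]*1.5,0,255).astype('uint8');cv2.imwrite('pics/t3.png',cv2.resize(c,None,fx=1.8,fy=1.8)[:,:,::-1])
```

```text
(no output)
```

View pics/t3.png

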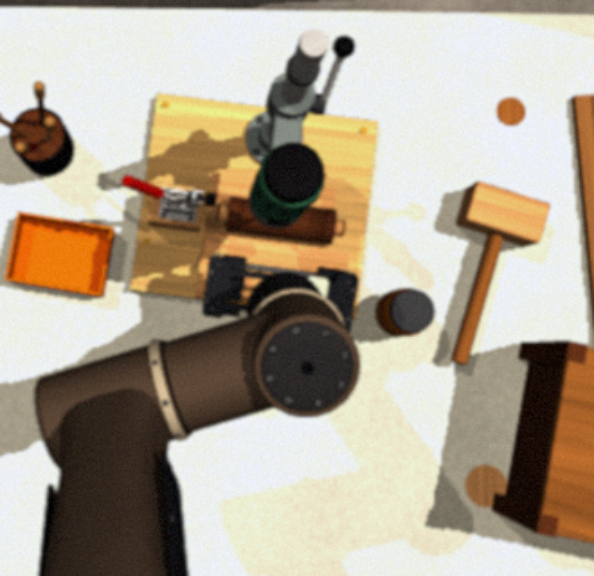

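The top view settles it. The wrist tube runs sideways (+y) from the tool about 0.38 m up the tool axis, so a 20° lean keeps it clear of the motor. The column lies in the vee, clear of the gripper. Next I go round and push on the −y tenon.

Run:
```python
from h import *
np.set_printoptions(precision=3,suppress=True)
for fl in (1,-1):
  R=Rt(20,'x',fl)
  for p in ((-.12,-.18,.3),(-.045,-.140,.186),(0,-.140,.062),(0,-.12,.062),(0,-.09,.062)): print(fl,p,kinematics.solve_ik(W(*p),R))
R=Rt(15);z=R[:,2]
r.movel(np.array(r.get_ee_pos())-.17*z,.2); 
q=np.array(r.get_qpos());R=None
for fl in (1,-1):
  Rr=Rt(20,'x',fl);s=kinematics.solve_ik(W(-.12,-.18,.3),Rr)
  if s is not None and kinematics.solve_ik(W(0,-.09,.062),Rr) is not None and (R is None or abs(s[5]-q[5])<best): R,best=Rr,abs(s[5]-q[5])
r.reach(W(-.12,-.18,.3),R); r.grasp(20)
r.movel(W(-.045,-.140,.186),.15); f0=r.get_contact_force()
print('down stop',r.movel(W(0,-.140,.062),.08,stop_force=6),toJ(r.get_ee_pos()),(np.array(r.get_contact_force())-f0)@RJ,r.get_clock(),r.get_gripper_width())
```

```text
1 (-0.12, -0.18, 0.3) [-12.67   -3.18  -20.245  -2.559 -53.063   7.17 ]
1 (-0.045, -0.14, 0.186) [ -6.838   6.992 -26.294  -0.09  -36.714   0.22 ]
1 (0, -0.14, 0.062) [ -6.824  19.441 -29.309  -0.136 -21.249   0.261]
1 (0, -0.12, 0.062) [ -4.556  18.914 -31.107   2.124 -20.005  -3.992]
1 (0, -0.09, 0.062) [ -1.189  18.203 -33.822   6.029 -18.153 -10.893]
-1 (-0.12, -0.18, 0.3) [ -12.67    -3.18   -20.245   -2.559  -53.063 -172.83 ]
-1 (-0.045, -0.14, 0.186) None
-1 (0, -0.14, 0.062) None
-1 (0, -0.12, 0.062) None
-1 (0, -0.09, 0.062) [ -1.189  18.203 -33.822   6.029 -18.153 169.107]Traceback (most recent call last):
  File "<stdin>", line 13, in <module>
rig.Unreachable: the arm cannot follow that straight line within its joint ranges
```

Run:
```python
from h import *
np.set_printoptions(precision=3,suppress=True)
R=Rt(20,'x',1); r.reach(W(-.12,-.18,.3),R)
r.movel(W(-.045,-.140,.186),.15); f0=r.get_contact_force()
print('down stop',r.movel(W(0,-.140,.062),.08,stop_force=6),toJ(r.get_ee_pos()),(np.array(r.get_contact_force())-f0)@RJ,r.get_clock(),r.get_gripper_width())
f0=r.get_contact_force()
for y in np.arange(-.13,-.079,.005):
    s=r.movel(W(0,y,.062),.03,stop_force=8)
    print(round(y,3),s,toJ(r.get_ee_pos()),(np.array(r.get_contact_force())-f0)@RJ,round(r.get_clock(),2))
    if s: break
a=get_image('side');cv2.imwrite('pics/side4.png',a[:,:,::-1]);crop(a,190,120,240,170,3,'s4.png')
```

```text
down stop False [[ 0.    -0.14   0.063]] [-0.908 -0.563  0.385] 17.4333 -2.062785111979124e-05
-0.13 False [[ 0.    -0.13   0.062]] [-0.112  0.785 -0.461] 17.92
-0.125 False [[-0.    -0.125  0.062]] [-0.09   0.277  0.008] 18.23
-0.12 False [[-0.    -0.12   0.062]] [ 0.312  0.73  -0.436] 18.55
-0.115 False [[-0.    -0.115  0.062]] [-0.802 -0.824  0.14 ] 18.87
-0.11 False [[-0.    -0.11   0.062]] [ 0.152  0.4   -0.243] 19.18
-0.105 False [[-0.    -0.105  0.062]] [-0.251 -0.301  0.178] 19.5
-0.1 True [[-0.    -0.101  0.062]] [ 1.622 -5.815  1.307] 19.74
```

View pics/s4.png

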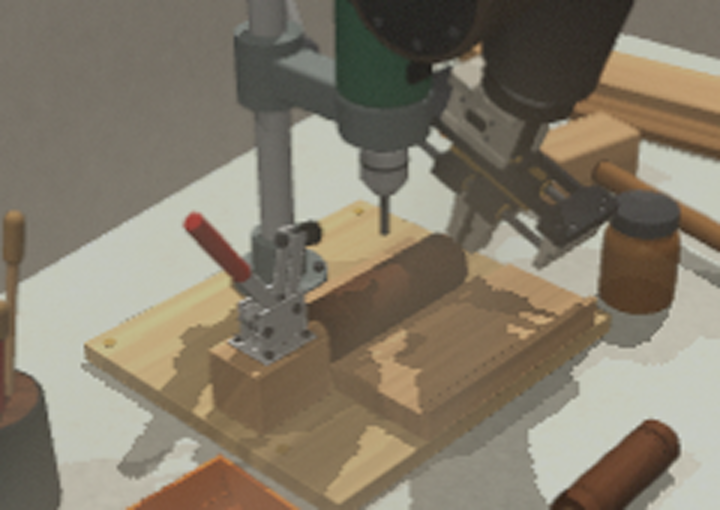

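The side picture shows the column in the vee reaching the end block, with the stop at TCP y=−0.101 as predicted and the clamp still up. I'll press once more to be sure it is home, then back off and push the handle down along its arc.

```bash
cat > clampit.py <<'E'
from h import *
np.set_printoptions(precision=3,suppress=True)
R=Rt(20,'x',1); V=Rt(0,'x',1)
print('nudge',r.movel(W(0,-.096,.062),.02,stop_force=15),toJ(r.get_ee_pos())); r.pause(.3)
path=[]
for f in np.arange(50,-.1,-5):
    a=np.radians(f);pin=np.array([.114,.114])+f/54*np.array([.009,-.013])
    p=pin+.097*np.array([np.cos(a),np.sin(a)])+.0065*np.array([-np.sin(a),np.cos(a)]);path.append((0.001,p[0]-.0095,p[1]))
for p in [(-.1,.155,.33),(0,.160,.26)]+path: assert kinematics.solve_ik(W(*p),V) is not None,p
r.movel(W(0,-.14,.062),.1); r.movel(W(-.045,-.14,.186),.15); r.movel(W(-.18,-.14,.33),.2)
r.reach(W(-.18,.13,.34),V); r.movel(W(0.001,.160,.26),.2)
f0=np.array(r.get_contact_force())
print('touch',r.movel(W(.001,.160,.170),.05,stop_force=3),toJ(r.get_ee_pos()),(np.array(r.get_contact_force())-f0)@RJ,r.get_clock())
z0=toJ(r.get_ee_pos())[0,2]
for p in path:
    if p[2]>z0: continue
    s=r.movel(W(*p),.06,stop_force=35)
    print(np.array(p),s,toJ(r.get_ee_pos()),(np.array(r.get_contact_force())-f0)@RJ,round(r.get_clock(),2))
    if s: break
a=get_image('side');cv2.imwrite('pics/side5.png',a[:,:,::-1]);crop(a,190,120,240,170,3,'s5.png')
E
python3 clampit.py
```

```text
nudge True [[-0.    -0.101  0.062]]
touch True [[0.001 0.159 0.181]] [ 1.003  0.324 -0.085] 26.6167
[0.001 0.17  0.18 ] False [[0.001 0.17  0.18 ]] [-0.532 -0.557 -0.075] 26.94
[0.001 0.176 0.176] False [[0.001 0.176 0.176]] [-0.335  0.95   0.649] 27.21
[0.001 0.181 0.172] False [[0.001 0.182 0.171]] [-0.389  0.232  0.623] 27.48
[0.001 0.186 0.167] False [[0.001 0.186 0.166]] [-0.071  1.08  -1.267] 27.74
[0.001 0.19  0.161] False [[0.001 0.191 0.16 ]] [-0.996  0.851 -0.143] 28.01
[0.001 0.194 0.155] False [[0.001 0.194 0.154]] [ 0.105  0.416 -0.952] 28.27
[0.001 0.197 0.148] False [[0.001 0.197 0.148]] [-0.868  0.343 -0.491] 28.54
[0.001 0.199 0.142] False [[0.001 0.199 0.141]] [-1.038  0.953 -0.404] 28.81
[0.001 0.201 0.135] False [[0.001 0.201 0.134]] [-0.255  0.833 -0.116] 29.07
[0.001 0.201 0.128] False [[0.001 0.201 0.127]] [ 0.611 -0.202  0.207] 29.34
[0.001 0.202 0.121] False [[0.002 0.202 0.121]] [0.684 0.317 2.089] 29.61
```

Run:
```python
from h import *
np.set_printoptions(precision=3,suppress=True)
f0=np.array(r.get_contact_force())
for z in (.1195,.118,.116,.114):
    s=r.movel(W(.001,.202,z),.02,stop_force=30)
    print(z,s,toJ(r.get_ee_pos()),(np.array(r.get_contact_force())-f0)@RJ)
    if s: break
r.movel(W(.001,.202,.2),.1);r.movel(W(-.1,.202,.3),.2);r.reach(W(-.3,.2,.35),Rt(0,'x',1));r.pause(.5)
print(r.get_clock(),r.get_contact_force())
a=get_image('side');cv2.imwrite('pics/side6.png',a[:,:,::-1]);crop(a,210,140,195,140,4,'s6.png')
cv2.imwrite('pics/top6.png',get_image('top')[:,:,::-1])
```

```text
0.1195 False [[0.002 0.202 0.12 ]] [ 0.068 -2.091  2.081]
0.118 False [[0.002 0.202 0.119]] [-2.583 -0.603  6.074]
0.116 False [[0.002 0.202 0.118]] [-3.939 -0.187 11.808]
0.114 False [[0.002 0.202 0.117]] [-5.762  1.376 16.234]
33.8583 [ 0.429 -0.115 -0.928]
```

View pics/s6.png

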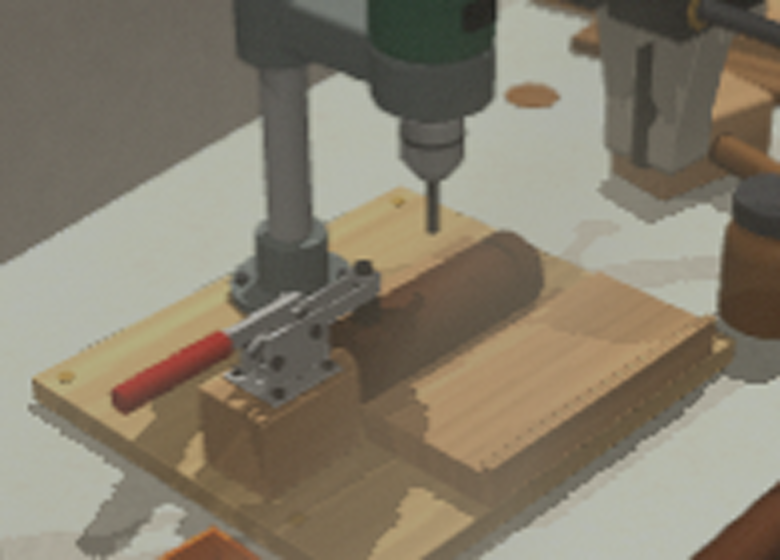

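The handle lies level and the arm is down over the column. I'll do one numerical check of the grip height and the column's end, without a further view.

Run:
```python
from h import *
np.set_printoptions(precision=1,suppress=True)
for g in (.114,.124): print('pred grip mid/tip',g,((proj('side',[W(0,.202,g),W(0,.2395,g)])-[210,140]+.5)*4-.5).tolist())
a=cv2.imread('pics/side6.png');h=cv2.cvtColor(a,cv2.COLOR_BGR2HSV)
m=(((h[...,0]<6)|(h[...,0]>174))&(h[...,1]>140)&(h[...,2]>70)).astype('uint8');m[:205]=0;m[260:]=0;m[:,:230]=0;m[:,275:]=0
ys,xs=np.nonzero(m);print('red centroid',(xs.mean()-210+.5)*4,(ys.mean()-140+.5)*4,xs.size)
b=cv2.imread('pics/top6.png');hh=cv2.cvtColor(b,cv2.COLOR_BGR2HSV)
# right shaft end along the axis in the top view: brightness profile at column height
for y in np.arange(-.06,-.1001,-.004):
    u,v=proj('top',[W(-.008,y,.062)])[0];print(round(y,3),b[int(round(v)),int(round(u))].tolist(),end=' ')
```

```text
pred grip mid/tip 0.114 [[172.5182069732573, 371.2053469108323], [117.4507668853164, 401.6010290541692]]
pred grip mid/tip 0.124 [[170.9628221227398, 355.5094027368715], [115.53112677330569, 385.7386120013581]]
red centroid 177.87199999999996 363.98400000000004 125
-0.06 [5, 11, 29] -0.064 [9, 19, 41] -0.068 [9, 20, 41] -0.072 [3, 20, 43] -0.076 [27, 47, 75] -0.08 [29, 52, 80] -0.084 [28, 50, 77] -0.088 [38, 70, 99] -0.092 [59, 105, 138] -0.096 [63, 111, 145] -0.1 [59, 105, 142]
```

The shaft end shows at y≈−75 mm and the tenon end at ≈−90 mm, so the column is home. The grip tip matches the level position to about 1 px. I'll press once more, firmly, to be sure the over-centre lock is in, then retreat and hand in.

Run:
```python
from h import *
np.set_printoptions(precision=4,suppress=True)
V=Rt(0,'x',1)
r.reach(W(-.1,.202,.3),V);r.movel(W(.001,.202,.2),.2);r.movel(W(.001,.202,.13),.1);f0=np.array(r.get_contact_force())
for z in (.124,.122,.120,.118,.116,.114,.112,.110):
    s=r.movel(W(.001,.202,z),.02,stop_force=30)
    print(z,s,toJ(r.get_ee_pos()),(np.array(r.get_contact_force())-f0)@RJ)
    if s: break
r.movel(W(.001,.202,.2),.1);r.movel(W(-.1,.202,.3),.2);r.reach(W(-.3,.2,.35),V);r.pause(.3)
cv2.imwrite('pics/side7.png',get_image('side')[:,:,::-1])
a,b=[cv2.imread(f'pics/side{i}.png')[180:260,235:400].astype(int) for i in (6,7)];print('changed px',(np.abs(a-b).max(2)>40).sum(),r.get_clock())
r.finish_job()
```

```text
0.124 False [[0.001  0.202  0.1239]] [-0.9053 -0.5073 -0.0715]
0.122 False [[0.0009 0.2019 0.1218]] [-0.6742  0.7028 -0.9855]
0.12 False [[0.0013 0.2022 0.1205]] [-1.9096  0.6117  2.8122]
0.118 False [[0.0014 0.2024 0.1193]] [-2.6061  1.4959  8.512 ]
0.116 False [[0.0016 0.2025 0.1181]] [-5.4148  1.9547 12.9412]
0.114 False [[0.0018 0.2027 0.117 ]] [-7.5689  2.8807 18.12  ]
0.112 False [[0.0019 0.203  0.1158]] [-9.0029  3.3015 21.923 ]
0.11 False [[0.002  0.2031 0.1145]] [-11.0764   3.6735  27.4576]
changed px 0 41.7917
the job is handed in; nothing more can be done
```

The column is rolled into the vee, slid home against the end block and clamped, and the job is handed in at about 42 s of the 69 s allowed. No verdict was reported, so the checks below are my own.

**What I did**
- **Roll:** with the open gripper leaning 15°, I pushed the column across the ledge with both fingers. It dropped into the vee, and I backed the gripper off it.
- **Slide:** I pushed the −y tenon with the shut fingers, leaning 20°, until the force stop. It stopped at y = −101 mm, against about −100 mm expected. A second press at 15 N did not move it.
- **Clamp:** I followed the handle's arc down, then pressed it again up to 27 N, and moved the arm clear.

**Last checks**
- **Column:** before the final press, the top view put the shaft end at y ≈ −75 mm and the tenon end at ≈ −90 mm, which is home.
- **Handle:** on the second approach the fingers met the grip at 120–122 mm, which is where its top sits when fully down. Its tip matched the level position within about 2 enlarged pixels, which is under 2 mm.
- **After the last press:** no pixel changed around the clamp and column, and the arm was away from everything.

**What disagreed or was not checked**
- The red-mask centroid of the grip read about 2.6 mm high. I put that down to lighting, and it is still within the 5 mm limit.
- The ledge lies about 15 mm further to −y than its description says, in both views.
- The side view put the column's start about 12 mm further to −y than the top view did.
- One move was refused as unreachable on the way round, and I redid it with the other wrist turn.
- The pad's force on the column could not be measured.
- I did not measure the pot, jar, tray and mallet at the end. The arm's path stayed clear of them, and no contact showed in the force readings I took.

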